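Re-tension the quick-release clamp of a lamp boom

ROBOT

A 6-joint arm with a two-finger parallel gripper is mounted at the origin on the work surface. World frame = base frame: x ahead of the robot, y to its left, z up, the work surface at z = 0. Lengths are in m, angles in rad, forces in N, time in s.
With the tool pointing down it reaches from about 0.2 to 0.875 m from the base axis. Payload 3.4 kg.
Tool frame: the origin (TCP) lies between the finger pads; the fingertips stand 25 mm ahead of it and the grasp point (between the pads) lies 6 mm ahead of it (r.nose_length is the z of the fingertips in the tool frame, in m); z points along the fingers, y is the line along which they close (so a half turn about z gives the same grasp; the last joint's range is limited). The gripper opens to 94 mm and grips with 3 to 60 N. Pads are 16 mm wide; open, the fingers measure 119 mm over their backs; the gripper's body (75 mm by 177 mm) begins 78 mm behind the grasp point.
Start: joints at [1.086, 0.276, 1.505, -0, 1.361, -0.121], TCP at [0.205, 0.537, 0.23] pointing down, gripper open.
Joint ranges: [-2.89, 2.89], [-0.75, 2.08], [0.22, 2.7], [-1.18, 4.32], [0.11, 2.71], [-2.7, 2.7]. Speed limits (rad/s): [2.57, 2.57, 3.14, 3.14, 3.14, 3.14].

INTERFACE

Orientations are given as a unit quaternion [w, x, y, z].
In Python, from plant import r, gripper_to, inverse_kinematics, vision, models, telemetry gives the robot as it stands. Calls block until the motion is done:
- r.move_to(position, orientation): joint-space move of the TCP to a pose.
- r.move_l(position, rot=None, vel=0.15, guard=None): straight line of the TCP; rot=None keeps the orientation; vel is the mean speed in m/s. With guard (N) it stops when the force on the tool has changed by that much, and returns True; else False.
- r.movej(angles): joint-space move.
- gripper_to(opening, f_grip=None): finger opening in m; f_grip is the grip in N (None keeps the last); returns when the fingers have stopped.
- r.hold(seconds).
- inverse_kinematics(position, orientation): joint angles nearest the present ones, or None.
- vision.snapshot(name): name is "scene" or "side" or "wrist"; returns the picture (480x640x3 uint8, red, green, blue); there is no depth.
- vision.get_calibration(name): a dict with "fx", "fy", "cx", "cy" (pixels), "position" and "orientation" of the camera in the world. Camera axes: x right, y down, z forward; pixel columns grow to the right and rows downward; lengths in m; the calibration is good to about 2 mm. A picture is of the moment at which its call begins: read the wrist's pose just before it. get_calibration takes no time and is no camera call; for the wrist camera it gives the pose at the moment of the call.
A pose or a line that the arm cannot do raises r.PlanningError and nothing moves.
- r.sign_off(): hands the job in; it is judged then, once.
Trained networks look in the newest picture that a camera, given by its name, has taken for a name from the list of things; names that differ only in an ending like _2 or _b are one class to them, and where a whole thing is asked for, a point or a joint stands for the part that bears it (a point fixed in the world has none). Each returns a list of dicts, best first, with "score" (0 to 1); they miss things now and then, are a little off and sometimes report something else, mostly with a low value. They report only what shows in the picture. A call takes as long as a camera call.
- models.boxes_of(thing, camera): "at" ([x, y, z] in m, in world coordinates, good to about 4 mm: the middle of the surface that is visible of it).
- models.regions_of(thing, camera): "pixels" (480x640 bool, what is visible of it).
- models.mark_of(thing, camera): "at" ([x, y, z] in m, in world coordinates, good to about 4 mm: a listed point, or the origin of a listed thing).
Readings, each from a call of its own:
- telemetry.current_t(): time.
- telemetry.current_joints(): joint angles.
- telemetry.current_dq(): joint speeds.
- telemetry.current_joint_efforts(): joint torques, N m.
- telemetry.current_ee_pos(): TCP position.
- telemetry.current_tool_rot(): TCP orientation.
- telemetry.current_wrist_force(): force on the tool from outside, world axes, zero at the start.
- telemetry.current_torque(): the same for the moment, N m.
- telemetry.current_opening(): finger opening in m.
- telemetry.current_finger_force(): force on a finger pad.
Only numpy, scipy, OpenCV 4.12 (cv2) and the standard library are available. Lean on these libraries where they do the work, as an engineer would, in place of code of your own. Each camera call takes 0.05 s, during which the arm holds its last target. There are 200 camera calls.

TASK

The clamp that holds the lamp boom is set too loose: flip its orange cam lever fully open, turn the wing nut clockwise until its red-tipped wing points at the green mark on the dial, then flip the lever fully closed and let go. Do not turn the nut before the lever is open, and do not push, lift or tip the two vials and the orange bin beside it.

Things in the scene. Friction and masses are not known exactly. Their poses are not given: they have to be found in the camera images.
- stand: boom stand bolted to the bench: base plate 170 x 140 x 16 mm (centred 45 mm from the origin towards own -x), 30 mm column, white clamp head tipped 32 degrees. Origin on the bench under the clamp head; own x points level from the nut's side to the lever's side, y along the boom, z up. The nut's axis leans 32 degrees from vertical towards own -x: (-0.530, 0, 0.848)
- nut_grip (a point): middle of the grey and red wing-nut bar, on its turning axis: grip here, along the axis. Bar 60 mm long, 14 mm thick, 28 mm high along the axis, its foot 12 mm clear of the fixed white dial (80 mm across) on a 14 mm neck. Site z = turning axis, up and out of the nut; x along the bar, away from the red wing; y across its thickness
- nut_red_tip (a point): end of the nut's red wing, 30 mm from the turning axis
- nut (a joint): turn of the wing nut, rad: 0 when the red wing points at the green mark (on the dial's lowest edge, towards the stand's own -x), negative when too loose; grows clockwise seen from above the nut. Stops at -2.6 and 0.6; friction 0.08 N m, stays where left. Starts 0.7 to 2.0 rad too loose
- cam (a joint): cam lever, rad: 0 = closed, pointing along the stand's own x and 32 degrees up; grows to 1.45 = fully open as it swings down in the stand's x-z plane, to 51 degrees below level. Stops at both ends; friction 0.25 N m, stays where left
- cam_hinge (a point): the lever's hinge, axis along the stand's own y: 34 mm along own x from the stand's origin and 137 mm above the bench
- cam_grip (a point): point on the middle of the orange lever, 92 mm out from the hinge, a good place to pinch it across its width. The lever is 120 mm long from the hinge, 16 mm wide (along the stand's y) and 10 mm thick; the point's x points outward along the lever, y along the hinge
- vial_a_mid (a point): bystander: middle of a capped clear vial 33 mm across, 80 mm tall, standing on the bench
- vial_b_mid (a point): bystander: middle of a second such vial
- bin_mid (a point): bystander: middle of an open orange bin 100 x 150 x 60 mm on the bench
- lamp (a point): centre of the white lamp head (60 mm across, 75 mm tall) on the boom's end, 262 mm along the stand's y, 155 mm up; the boom is a 20 mm bar along y through the clamp head, 159 mm up, ending at y = -130 mm. Fixed

How it is judged:
On the way, in this order (a step that is already met when the one before it is completed fails the run):
1. the lever is fully open (at least 1.25 rad) and the nut has not been turned yet (red tip within 10 mm of where it started) (value of joint cam above 1.25 rad and distance of nut_red_tip from where it was at the start of the episode below 0.01 m), for 0.2 s.
2. with the lever still open, the red wing points at the green mark within 0.15 rad and the nut is let go (value of joint cam above 1.2 rad and value of joint nut between -0.15 and 0.15 rad and contact force between the fingers and nut below 0.1 N), for 0.2 s.
3. the lever is fully closed (under 0.12 rad) (value of joint cam below 0.12 rad), for 0.2 s.
At the end, for the whole second after the job is handed in: The lever is fully closed (within 0.12 rad of its stop), the nut's red wing points at the green mark within 0.15 rad, and both are released (value of joint cam below 0.12 rad and value of joint nut between -0.15 and 0.15 rad); the robot touches nothing.
It fails at once if a vial or the bin is pushed or lifted more than 20 mm (distance of any of vial_a_mid, vial_b_mid, bin_mid from where it was at the start of the episode above 0.02 m).
It fails at once if a vial is tipped (angle between any of vial_a_mid, vial_b_mid's own z axis and vertical above 0.35 rad).
It also fails if it takes over 72 s, if anything falls off the work surface, if the arm or the gripper's body presses on something with over 40 N, if the wrist force passes 120 N, or if a joint passes its speed limit or range.

## Working session

There is one attempt and no reset: what is moved stays moved. The work goes in short steps, each a Python script; the robot and the scene stay as the last script left them, time stands still between calls to the robot, and variables do not carry over. Pictures are saved under pics/ and viewed, at most 10 in all, crops included, and the job is handed in when it is done.

```bash
ls; mkdir -p pics
python3 - <<'E'
from plant import r, gripper_to, inverse_kinematics, vision, models, telemetry
import cv2
for c in ["scene","side"]:
    cv2.imwrite(f"pics/{c}0.png",vision.snapshot(c)[:,:,::-1])
    for n in ["stand","nut_grip","nut_red_tip","cam_hinge","cam_grip","vial_a_mid","bin_mid","lamp"]:
        print(c,n,[(d["at"].round(3) if hasattr(d["at"],'round') else d["at"],round(d["score"],2)) for d in models.mark_of(n,c)])
print(telemetry.current_t(), r.nose_length)
E
```

```text
pics
scene stand [([0.4926, 0.1286, 0.0022], 0.84)]
scene nut_grip [([0.4681, 0.127, 0.2225], 0.83)]
scene nut_red_tip [([0.4701, 0.0941, 0.2209], 0.58)]
scene cam_hinge [([0.5245, 0.133, 0.135], 0.57)]
scene cam_grip [([0.6047, 0.1473, 0.1904], 0.55), ([0.4386, 0.3831, 0.1553], 0.41)]
scene vial_a_mid [([0.4812, 0.2859, 0.0376], 0.78)]
scene bin_mid [([0.5918, -0.1611, 0.0269], 0.83)]
scene lamp [([0.4349, 0.3856, 0.1561], 0.81)]
side stand [([0.4883, 0.1274, -0.0008], 0.58), ([0.5973, 0.1486, 0.1826], 0.57)]
side nut_grip [([0.4681, 0.123, 0.2227], 0.75)]
side nut_red_tip [([0.4697, 0.0933, 0.2175], 0.81)]
side cam_hinge []
side cam_grip [([0.6025, 0.1459, 0.1827], 0.58)]
side vial_a_mid [([0.4683, 0.0956, 0.2199], 0.67), ([0.4801, 0.2859, 0.0425], 0.63)]
side bin_mid [([0.5909, -0.163, 0.0285], 0.9)]
side lamp [([0.4373, 0.3854, 0.1568], 0.74)]
0.9 0.025
```

View pics/scene0.png

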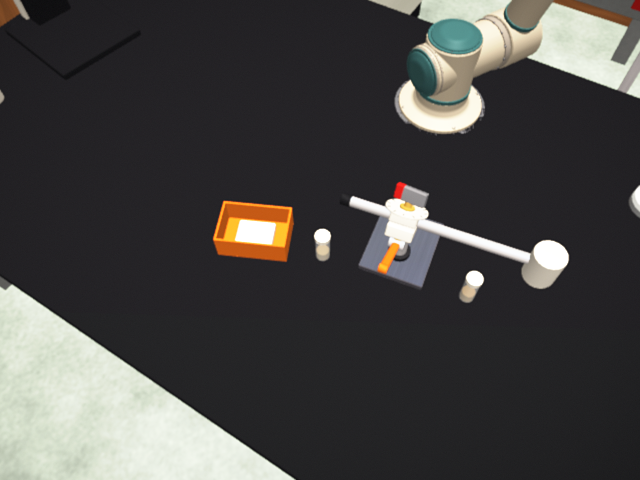

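View pics/side0.png

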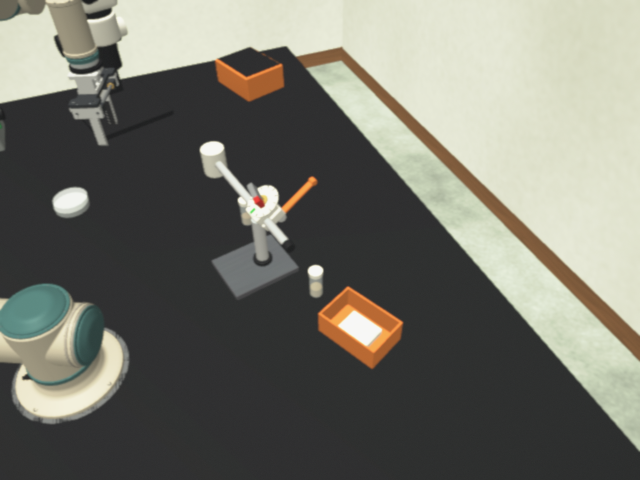

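The stand's own x points away from the robot (yaw about 0.21 rad). The lever is in the scene image at (390,258), and the red wing at (400,191) points roughly along the stand's -y. The vials are at (322,245) and (470,287), clear of the lever's plane. Next I'll fit the stand pose, check IK and look with the wrist camera from above the lever.

```bash
cat > h.py <<'E'
from plant import r, gripper_to, inverse_kinematics, vision, models, telemetry
import numpy as np, json, cv2
from scipy.spatial.transform import Rotation as R
from scipy.optimize import least_squares
GP=0.006
try: P=np.array(json.load(open('pose.json')))
except Exception: P=np.array([.4905,.128,.209])
def W(p,P=None):
    P=globals()['P'] if P is None else P
    return R.from_euler('z',P[2]).apply(p)+np.array([P[0],P[1],0])
def quat(z,y):   # stand-frame tool z, y -> world quaternion
    z=np.array(z)/np.linalg.norm(z); y=np.array(y)/np.linalg.norm(y)
    q=(R.from_euler('z',P[2])*R.from_matrix(np.c_[np.cross(y,z),y,z])).as_quat()
    return q[[3,0,1,2]]
def tcp(grasp,z,back=0):  # stand-frame grasp point -> world TCP
    z=np.array(z)/np.linalg.norm(z)
    return W(np.array(grasp)-(GP+back)*z)
def lever(q):
    a=np.radians(32)-q
    return np.array([.034+.092*np.cos(a),0,.137+.092*np.sin(a)])
def ltilt(q):  # tool z in stand frame while on the lever
    t=np.radians(30)*np.clip(q/1.45,0,1)
    return np.array([-np.sin(t),0,-np.cos(t)])
def marks(n,c): return [(np.round(d["at"],4),round(d["score"],2)) for d in models.mark_of(n,c)]
E
python3 - <<'E'
from h import *
obs=[([0,0,0],(.4926,.1286)),([0,0,0],(.4883,.1274)),([.034,0,0],(.5245,.133)),([.112,0,0],(.6047,.1473)),([.112,0,0],(.6025,.1459)),([0,.262,0],(.4349,.3856)),([0,.262,0],(.4373,.3854))]
s=least_squares(lambda p:np.concatenate([W(np.array(a),p)[:2]-b for a,b in obs]),P)
print(s.x,s.fun.round(4)); json.dump(list(s.x),open('pose.json','w')); import h; h.P=P=s.x
for sg in (1,-1):
  print(sg,[None if (j:=inverse_kinematics(tcp(lever(q),ltilt(q)),quat(ltilt(q),[0,sg,0]))) is None else np.round(j,2) for q in (0,.7,1.45)])
# nut: tool z=-axis; closing direction perpendicular to red
A=np.array([-.530,0,.848]); e=np.array([-.848,0,-.530])
for off in (0,np.pi):
  o=[]
  for n in (-1.4,-.7,0):
    red=R.from_rotvec(-A*n).apply(e); y=R.from_rotvec(A*off).apply(np.cross(A,red)); g=np.array([-.0226,0,.2225])
    j=inverse_kinematics(tcp(g,-A),quat(-A,y)); o.append(None if j is None else np.round(j,2))
    if off==0: print('red',n,W(g+.03*red))
  print(off,o)
gripper_to(.05)
z=[0,0,-1]; r.move_to(tcp(lever(0),z,.12),quat(z,[0,1,0]))
cv2.imwrite('pics/w1.png',vision.snapshot('wrist')[:,:,::-1])
for n in ["cam_grip","cam_hinge","nut_grip","nut_red_tip","stand"]: print(n,marks(n,'wrist'))
print('exp',W(lever(0)),telemetry.current_t(),telemetry.current_joints())
E
```

```text
[0.49119973 0.12682487 0.20416294] [-0.0014 -0.0018  0.0029 -0.0006 -0.      0.0007 -0.0038  0.0022 -0.0016
  0.0036  0.0032 -0.0022  0.0008 -0.002 ]
1 [array([ 0.13,  0.36,  1.47, -0.  ,  1.31, -1.64]), array([ 0.14,  0.57,  1.31, -0.02,  1.52, -1.63]), array([ 0.15,  0.73,  1.25, -0.03,  1.69, -1.62])]
-1 [array([ 0.13,  0.36,  1.47, -0.  ,  1.31,  1.5 ]), array([ 0.14,  0.57,  1.31, -0.02,  1.52,  1.51]), array([ 0.15,  0.73,  1.25, -0.03,  1.69,  1.52])]
red -1.4 [0.47082896 0.09241655 0.21979757]
red -0.7 [0.45393408 0.09937259 0.21033902]
red 0 [0.44415747 0.11708487 0.2066    ]
0 [array([ 0.05, -0.13,  2.11,  0.15,  0.61, -0.08]), array([ 0.05, -0.13,  2.11,  0.15,  0.61,  0.62]), array([ 0.05, -0.13,  2.11,  0.15,  0.61,  1.32])]
3.141592653589793 [None, array([ 0.05, -0.13,  2.11,  0.15,  0.61, -2.52]), array([ 0.05, -0.13,  2.11,  0.15,  0.61, -1.82])]
cam_grip [(array([0.6003, 0.1487, 0.1873]), 0.83)]
cam_hinge [(array([0.5256, 0.1324, 0.1382]), 0.88)]
nut_grip [(array([0.4734, 0.1274, 0.2232]), 0.89)]
nut_red_tip [(array([0.4714, 0.0971, 0.2209]), 0.91)]
stand []
exp [0.60089361 0.14953673 0.18575257] 4.0417 [ 1.32468266e-01  3.13103502e-01  1.25394643e+00  1.65878862e-05
  1.57460143e+00 -1.64332107e+00]
```

View pics/w1.png

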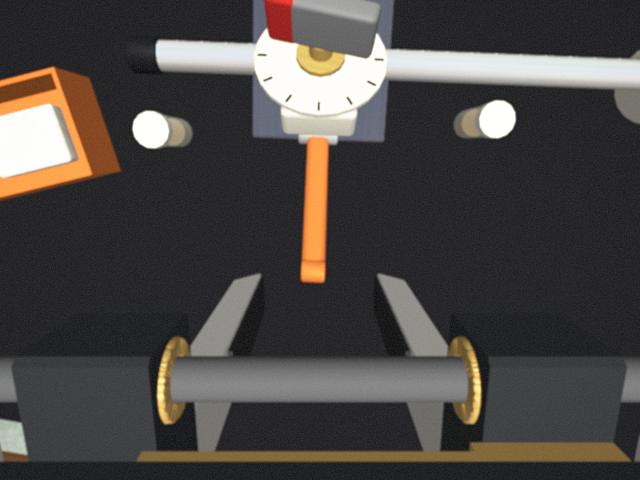

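The wrist view shows the lever (315,140–280) centred between the fingers, and the marks agree with the fit to about 2 mm. The camera side faces the head, so I'll flip the tool by half a turn before opening the lever.

```bash
cat >> h.py <<'E'
def swing(qs,vel=.08):
    for q in qs: r.move_l(tcp(lever(q),ltilt(q)),quat(ltilt(q),[0,-1,0]),vel=vel)
E
python3 - <<'E'
from h import *
c=vision.get_calibration('wrist'); print(np.array(c['position'])-telemetry.current_ee_pos())
z=ltilt(0); r.move_to(tcp(lever(0),z,.10),quat(z,[0,-1,0]))
r.move_l(tcp(lever(0),z),vel=.1,guard=15)
gripper_to(.0,12); print('open',telemetry.current_opening(),telemetry.current_finger_force())
swing(np.linspace(0,1.45,9)[1:])
print(telemetry.current_wrist_force(),telemetry.current_opening(),telemetry.current_t())
cv2.imwrite('pics/s2.png',cv2.resize(vision.snapshot('side')[100:320,160:420,::-1],None,fx=2.3,fy=2.3))
for cc in ('side',): print(marks('cam_grip',cc),marks('nut_red_tip',cc),W(lever(1.45)))
E
```

```text
[-0.06390505 -0.01339105  0.15482096]
open 0.0157398033606341 12.042519960086793
[ 3.34424559 -4.04012214 -4.52295021] 0.01589404860867529 11.3333
[(array([0.5815, 0.1478, 0.0668]), 0.48)] [(array([0.47  , 0.0949, 0.2199]), 0.63)] [0.58109215 0.14543689 0.06542293]
```

View pics/s2.png

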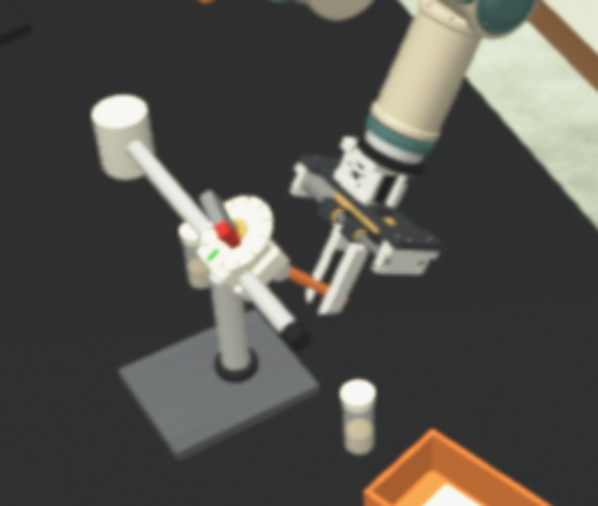

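The lever is open: its grip mark matches 1.45 rad and the red tip hasn't moved. Next I'll release it and look down the nut's axis.

```bash
cat >> h.py <<'E'
A=np.array([-np.sin(np.radians(32)),0,np.cos(np.radians(32))]); e=np.array([-A[2],0,A[0]])
G=np.array([-.0215,0,.2228])
def red(n): return R.from_rotvec(-A*n).apply(e)
def nq(n): return quat(-A,np.cross(A,red(n)))
def ang(tip,g): # world points -> nut angle
    d=R.from_euler('z',-P[2]).apply(np.array(tip)-np.array(g)); return np.arctan2(-d@np.cross(A,e),d@e)
E
python3 - <<'E'
from h import *
gripper_to(.05)
z=ltilt(1.45); r.move_l(tcp(lever(1.45),z,.13),vel=.2)
z1=[0,0,-1]; r.move_to(W([.1,0,.36]),quat(z1,[0,-1,0]))
r.move_to(tcp(G,-A,.11),nq(-1.35))
cv2.imwrite('pics/w3.png',vision.snapshot('wrist')[:,:,::-1])
m={n:marks(n,'wrist') for n in ("nut_grip","nut_red_tip","cam_grip")}; print(m,W(G),W(G+.03*red(-1.35)))
print(ang(m['nut_red_tip'][0][0],W(G)),ang(m['nut_red_tip'][0][0],m['nut_grip'][0][0]),telemetry.current_t())
# bar axis from the pixels: project regions on the bar-mid plane
for n in ("nut_red_tip",):
    px=models.regions_of(n,'wrist')[0]["pixels"].astype(np.uint8); print(px.sum(),cv2.minAreaRect(cv2.findNonZero(px)))
E
```

```text
{'nut_grip': [(array([0.4678, 0.1285, 0.2242]), 0.68)], 'nut_red_tip': [(array([0.4699, 0.0931, 0.2194]), 0.78)], 'cam_grip': []} [0.47014626 0.12246579 0.2228    ] [0.4706249  0.09267236 0.21931832]
-1.329792606592666 -1.3770134236098015 15.3167
2449 ((319.0, 244.0), (94.0, 40.0), 90.0)
```

View pics/w3.png

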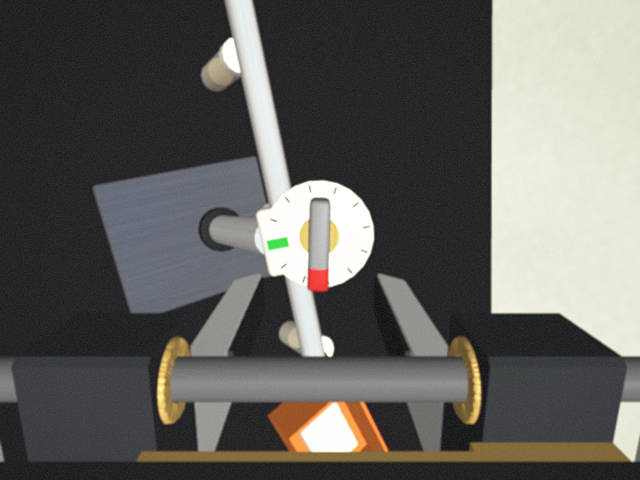

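The bar is upright in the image (red end at (318,280), green mark at (278,243)), so it's square to the fingers at about -1.35 rad. Next: grip it and turn.

Run:
```python
from h import *
f=lambda:telemetry.current_wrist_force().round(1) if hasattr(telemetry.current_wrist_force(),'round') else telemetry.current_wrist_force()
print(r.move_l(tcp(G,-A,.002),vel=.1,guard=15))
gripper_to(0,25); print(telemetry.current_opening(),f())
for n in (-.9,-.45,0): r.move_to(tcp(G,-A,.002),nq(n)); 
print(f(),telemetry.current_torque(),telemetry.current_opening())
gripper_to(.05); r.move_l(tcp(G,-A,.11),vel=.15)
cv2.imwrite('pics/w4.png',vision.snapshot('wrist')[:,:,::-1])
m={n:marks(n,'wrist') for n in ("nut_grip","nut_red_tip")}; print(m)
print(ang(m['nut_red_tip'][0][0],W(G)),ang(m['nut_red_tip'][0][0],m['nut_grip'][0][0]),telemetry.current_t())
px=models.regions_of("nut_red_tip",'wrist')[0]["pixels"].astype(np.uint8); print(cv2.minAreaRect(cv2.findNonZero(px)))
```

```text
False
0.013892080878402656 [ 0.8 -0.1  1. ]
[-4.8  8.7  2.2] [0.864416   0.5906895  0.57113507] 0.013870233138987723
{'nut_grip': [(array([0.4473, 0.1192, 0.2064]), 0.5)], 'nut_red_tip': [(array([0.4452, 0.1168, 0.2046]), 0.71)]}
-0.015646677517724878 -0.5540481605617961 20.5167
((316.5, 245.0), (94.0, 39.0), 90.0)
```

View pics/w4.png

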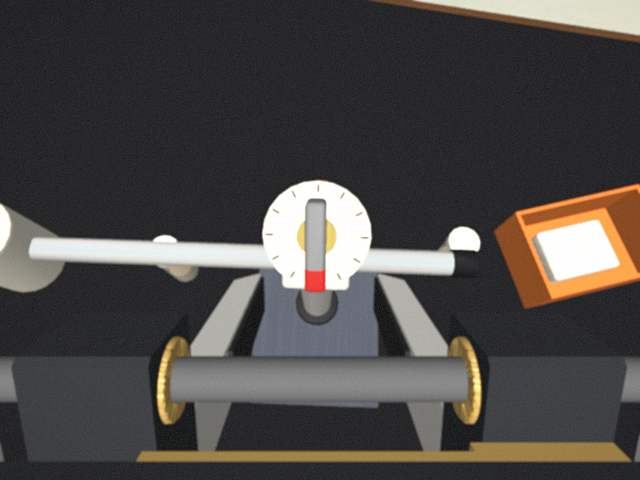

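The red wing (315,280) points straight at the dial's lowest edge and covers the green mark. The tip reading gives about -0.02 rad. Now I'll close the lever.

Run:
```python
from h import *
z1=[0,0,-1]; r.move_to(W([.1,0,.38]),quat(z1,[0,-1,0]))
z=ltilt(1.45); r.move_to(tcp(lever(1.45),z,.13),quat(z,[0,-1,0]))
print(r.move_l(tcp(lever(1.45),z),vel=.1,guard=15))
gripper_to(0,12); print(telemetry.current_opening())
swing(np.linspace(1.45,-.02,9)[1:])
print(telemetry.current_wrist_force(),telemetry.current_opening())
gripper_to(.05); r.move_l(tcp(lever(0),[0,0,-1],.14),vel=.15)
cv2.imwrite('pics/w5.png',vision.snapshot('wrist')[:,:,::-1]); vision.snapshot('side'); vision.snapshot('scene')
for c in ('wrist','side','scene'):
    for n in ("cam_grip","nut_red_tip"): print(c,n,marks(n,c))
print(W(lever(0)),W(G+.03*e),telemetry.current_t())
```

```text
False
0.015746922749156046
[ 0.34363597 -6.72073693 -1.45035043] 0.016184503173839748
wrist cam_grip [(array([0.6032, 0.1502, 0.1879]), 0.69)]
wrist nut_red_tip [(array([0.4472, 0.1214, 0.2077]), 0.64), (array([0.6013, 0.1499, 0.1846]), 0.51)]
side cam_grip [(array([0.5969, 0.1463, 0.1849]), 0.83), (array([0.5251, 0.1326, 0.1365]), 0.71)]
side nut_red_tip [(array([0.4445, 0.1176, 0.2049]), 0.57)]
scene cam_grip [(array([0.6013, 0.1483, 0.1879]), 0.6)]
scene nut_red_tip [(array([0.4476, 0.1179, 0.2075]), 0.6)]
[0.60089361 0.14953673 0.18575257] [0.44523321 0.1173076  0.20690242] 29.4167
```

View pics/w5.png

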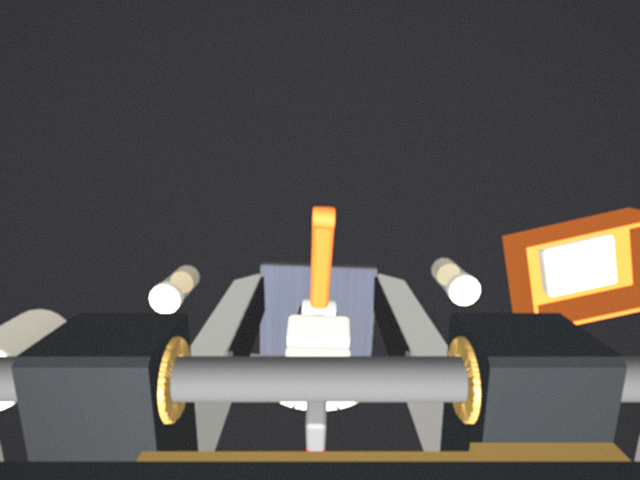

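The lever (323,210–305) is back up at its closed pose, the nut is still on the mark, and the vials and bin haven't moved. The gripper is clear of everything, so I'm handing in.

```bash
python3 -c "
from h import *
print(r.sign_off())"
```

```text
the job is handed in; nothing more can be done
None
```

I opened the lever, turned the nut to the green mark (about -0.02 rad by camera), closed and released the lever, and handed the job in at about 29 s; no verdict was returned.

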